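# Fish a dropped knob out from between parked planes

### The job

The red adjusting knob has dropped into one of the two narrow gaps between the planes parked in the rack. Take the bent hook by its wooden handle, reach in behind the knob and pull it out of the open end of the gap until it lies on the bench about 6 cm in front of the planes, without putting the gripper fingers on the knob in the gap; then set the hook down upright on the bench outside the gap and let go. Leave the dowel offcut and the other loose things on the bench where they are.

Things in the scene. Friction and masses are not known exactly. Their poses are not given: they have to be found in the camera images.
- rack: Fixed row of three bench planes (brown, pale, blue), turned a little. Origin on the bench under the middle plane's centre; the planes lie along rack y (-120 to +120 mm), each 66 mm wide, body 62 mm high, fittings on top up to 125 mm. Centres at x = -114, 0, 114 mm, leaving two 48 mm gaps, centred at x = -57 and 57 mm, open above and at the -y end, shut by a 45 mm high rail at y = 120 mm.
- mouth_near (a point): Point on the bench in the middle of the open end of the gap at rack x = -57 mm (rack y = -120 mm). The bench is the gap's floor. Axes as the rack's.
- mouth_far (a point): The same for the gap at rack x = +57 mm.
- knob: Red round adjusting knob with a brass centre, 28 mm in diameter, 22 mm tall, about 40 to 85 g, standing in one of the two gaps (either), 45 to 120 mm in from the open end. Origin at the centre of its underside.
- hook: Loose bent hook, about 0.15 kg. Dark wooden handle 28 mm wide (x), 100 long (y), 48 high, standing flat on the bench with its rod roughly towards the rack; origin at the centre of the handle's underside. A 6 mm aluminium rod leaves the handle's +y end 38 mm up, runs along +y to y = 210 mm, then bends straight down to a small flat blade. Balance point about 12 mm ahead of the origin.
- hook_tip (a point): Middle of the lower edge of the hook's blade (hook x 0, y 210, z 3 mm). The blade is 24 mm wide in x, 3 mm thick in y, and reaches from 3 to 23 mm above the level of the handle's underside; the rod passes over the knob. Axes as the hook's.
- dowel: Dark wooden dowel offcut, 24 mm in diameter, 26 mm tall, standing in the other gap. Leave alone. Origin at the centre of its underside.
- blue_plane: Small loose blue plane left of the rack, 55 x 160 mm, about 85 mm high. Leave alone. Origin at the centre of its underside.
- mallet: Loose wooden mallet at the right, head 60 x 110 x 75 mm, handle towards its -x. Leave alone. Origin under the head's centre.
- brush: Loose bench brush at the near right. Leave alone. Origin on its underside.
- tin: Loose small steel bowl, 80 mm in diameter, 50 mm tall, left. Leave alone. Origin at the centre of its underside.

How it is judged:
On the way, in this order (a step that is already met when the one before it is completed fails the run):
1. the hook's blade, reaching down into the gap, touches the knob while the knob is still in the gap (contact force between hook and knob above 0.03 N and y of each of knob, hook_tip in the frame of rack above -0.115 m and height (world z) of hook_tip below 0.022 m), for 0.04 s.
2. the knob is out of the gap, its centre at least 30 mm in front of the planes' ends (y of knob in the frame of rack below -0.15 m), for 0.1 s.
At the end, for the whole second after the job is handed in: The knob rests on the bench with its centre 30 to 180 mm in front of the planes' open ends and within 160 mm of the rack's centre line; the hook stands upright (within 0.2 rad) on its handle on the bench, at rest and released, with its blade outside the gap (y of knob in the frame of rack between -0.3 and -0.15 m and x of knob in the frame of rack between -0.16 and 0.16 m and height (world z) of knob below 0.03 m and linear speed of each of knob, hook below 0.02 m/s and height (world z) of hook below 0.01 m and angle between hook's own z axis and vertical below 0.2 rad and y of hook_tip in the frame of rack below -0.12 m); the robot touches nothing.
It fails at once if the gripper's fingers touch the knob in the gap (contact force between the fingers and knob above 0.3 N and y of knob in the frame of rack above -0.12 m).
It fails at once if the dowel offcut or another bystander is moved by more than 30 mm (distance of any of dowel, blue_plane, mallet, brush, tin from where it was at the start of the episode above 0.03 m).
It also fails if it takes over 45 s, if anything falls off the work surface, if the arm or the gripper's body presses on something with over 40 N, if the wrist force passes 120 N, or if a joint passes its speed limit or range.

### The arm

A 6-joint arm with a two-finger parallel gripper is mounted at the origin on the work surface. World frame = base frame: x ahead of the robot, y to its left, z up, the work surface at z = 0. Lengths are in m, angles in rad, forces in N, time in s.
With the tool pointing down it reaches from about 0.275 to 0.825 m from the base axis. Payload 5.2 kg.
Tool frame: the origin (TCP) lies between the finger pads; the fingertips stand 19 mm ahead of it and the grasp point (between the pads) is the TCP; z points along the fingers, y is the line along which they close (so a half turn about z gives the same grasp; the last joint's range is limited). The gripper opens to 93 mm and grips with 3 to 60 N. Pads are 15 mm wide; open, the fingers measure 128 mm over their backs; the gripper's body (75 mm by 188 mm) begins 65 mm behind the grasp point.
Start: joints at [-1.36, 0.259, 1.535, -0, 1.348, -0.203], TCP at [0.221, -0.504, 0.238] pointing down, gripper open.
Joint ranges: [-3.14, 3.14], [-0.91, 2.08], [0.19, 2.58], [-1.22, 4.36], [0.22, 2.71], [-3.12, 3.12]. Speed limits (rad/s): [2.57, 2.57, 3.14, 3.14, 3.14, 3.14].

### API

Orientations are given as a 3x3 rotation matrix whose columns are the frame's x, y, z axes.
In Python, from bench import env gives the robot as it stands. The module is installed in compiled form; this text tells all that it offers.
- The arm moves only by the tool arm_command, never from a script. Its argument "motion" is a list of rows, each an object with "delta_pos": the shift along the tool's x, y, z in units of 0.05 m (1.0 is 0.05 m), a list of three; "spin": the turn about the tool's z in units of 45 degrees (1.0 is 45 degrees). In form: [{"delta_pos": [x, y, z], "spin": spin}, ...]. A call has 1 to 5 rows; each row shifts and turns the commanded pose from where the row before left it, along the tool's axes as they then stand; what a row does not reach is not made up. A row lasts 1/12 s, in which the tool goes at most 41.7 mm and 7.16 degrees, less where a joint would pass 70% of its speed; a pose out of reach is approached as far as the arm can. A call with a number of a shift or a turn outside -1 to 1 is refused whole. A call with a gripper value outside its range is refused whole. "jaw" is the opening, from -1 (shut) to 1 (fully open), so that 0 is half open, set as the call begins (left out, the last holds). The fingers move at their own pace and stop on an object; "force" is the grip in N (left out, the last holds). Time passes only in rows, so rows that do not move let the fingers close. It gives the time, the measured TCP pose, the force, the opening and the grip force at its end, in the units of the state.
- env.get_obs(): the state, without advancing time (a new reading comes with each control period).
- env.read_camera(name): name is "scene" or "top" or "wrist"; returns the picture (400x640x3 uint8, blue, green, red); there is no depth.
- env.camera_model(name): a dict with "intrinsics" (3x3 intrinsics, pixels), "extrinsics" (4x4, takes a point from camera to world coordinates); the wrist camera has in their place "hand_eye" (4x4, takes a point from camera to tool coordinates, whose origin is the TCP and whose axes are the flange's). Camera axes: x right, y down, z forward; pixel columns grow to the right and rows downward; lengths in m; the calibration is good to about 2 mm. A picture is of the moment at which its call begins: read the wrist's pose just before it. camera_model takes no time and is no camera call.
- env.close_job(): hands the job in; it is judged then, once.
The state is a dict: "time": time; "qpos": joint angles; "qvel": joint speeds; "effort": joint torques, N m; "tool_pos": TCP position; "tool_rot": TCP orientation; "contact_force": force on the tool from outside, world axes, zero at the start; "wrist_torque": the same for the moment, N m; "gripper_width": opening from 0.0 (shut) to 1.0 (fully open); "gripper_force": force on a finger pad.
Only numpy, scipy, OpenCV 4.12 (cv2) and the standard library are available. Lean on these libraries where they do the work, as an engineer would, in place of code of your own. Each camera call takes 0.05 s, during which the arm holds its last target. There are 200 camera calls.

## Working session

There is one attempt and no reset: what is moved stays moved. The work goes in short steps, Python scripts to look and compute and a tool call to move; the robot and the scene stay as the last step left them, time stands still between calls to the robot, and variables do not carry over. Pictures are saved under pics/ and viewed, at most 10 in all, crops included, and the job is handed in when it is done.

Besides the shell and the picture viewer there is one more tool, called after "Request:" in YAML: its name, and indented under it one key for each argument. arm_command: Moves the arm, as the interface text tells. Its arguments: {"type":"object","properties":{"motion":{"type":"array"},"jaw":{"type":"number"},"force":{"type":"number"}},"required":["motion"]}

```bash
mkdir -p pics
python3 - <<'E'
from bench import env
import cv2,numpy as np
np.set_printoptions(precision=4,suppress=True)
for n in("top","scene"):
    cv2.imwrite(f"pics/{n}0.png",env.read_camera(n))
    m=env.camera_model(n);print(n,m["intrinsics"],m["extrinsics"])
print(env.camera_model("wrist"));o=env.get_obs();print(o)
E
```

```text
top [[517.1145   0.     317.4982]
 [  0.     517.1145 203.6126]
 [  0.       0.       1.    ]] [[-0.008  -0.9986  0.0531  0.4137]
 [-1.      0.0082  0.0041  0.0039]
 [-0.0045 -0.053  -0.9986  1.5752]
 [ 0.      0.      0.      1.    ]]
scene [[500.4467   0.     318.3891]
 [  0.     500.4467 188.7506]
 [  0.       0.       1.    ]] [[ 0.6713  0.4932 -0.5534  1.3338]
 [ 0.7411 -0.4616  0.4876 -0.6882]
 [-0.015  -0.7374 -0.6753  1.0385]
 [ 0.      0.      0.      1.    ]]
{'intrinsics': array([[340.9855,   0.    , 324.8622],
       [  0.    , 340.9855, 202.6698],
       [  0.    ,   0.    ,   1.    ]]), 'hand_eye': array([[ 0.0008, -0.9646, -0.2637,  0.0715],
       [ 1.    ,  0.0008, -0.    , -0.0003],
       [ 0.0003, -0.2637,  0.9646, -0.1469],
       [ 0.    ,  0.    ,  0.    ,  1.    ]])}
{'time': 0.1, 'qpos': array([-1.3598,  0.2592,  1.5359,  0.    ,  1.348 , -0.2028]), 'qvel': array([-0.0012, -0.0011, -0.0011,  0.0007,  0.0003,  0.001 ]), 'effort': array([  0.0024, -43.821 , -28.4641,   0.0722,   0.0363,  -0.    ]), 'tool_pos': array([ 0.2211, -0.5031,  0.2369]), 'tool_rot': array([[ 0.9156,  0.4021, -0.0003],
       [ 0.4021, -0.9156,  0.0016],
       [ 0.0003, -0.0016, -1.    ]]), 'contact_force': array([ 0.332 , -0.0564, -0.1164]), 'wrist_torque': array([ 0.0122, -0.0376, -0.0061]), 'gripper_force': 0.0, 'gripper_width': 0.9969766301333148}
```

View pics/top0.png

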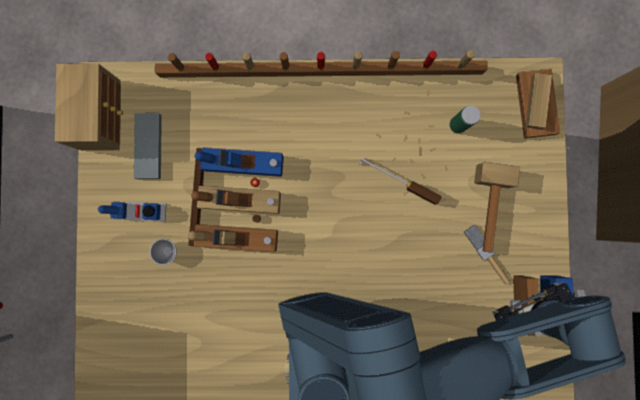

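View pics/scene0.png

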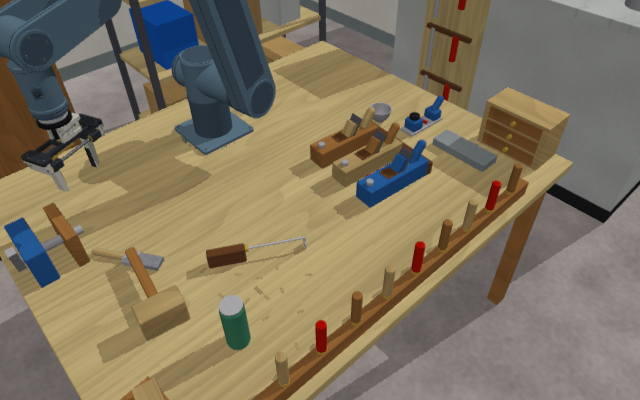

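The top view shows the knob at (255,183) in the gap between the pale and blue planes, which is the far gap. The dowel is at (257,218). The hook handle runs from about (408,185) to (440,200), with the blade near (362,161). I'll enlarge this area to measure it.

Run:
```python
import cv2
i=cv2.imread("pics/top0.png")[135:260,180:450]
cv2.imwrite("pics/crop.png",cv2.resize(i,None,fx=2.9,fy=2.9,interpolation=cv2.INTER_CUBIC))
```

```text
(no output)
```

View pics/crop.png

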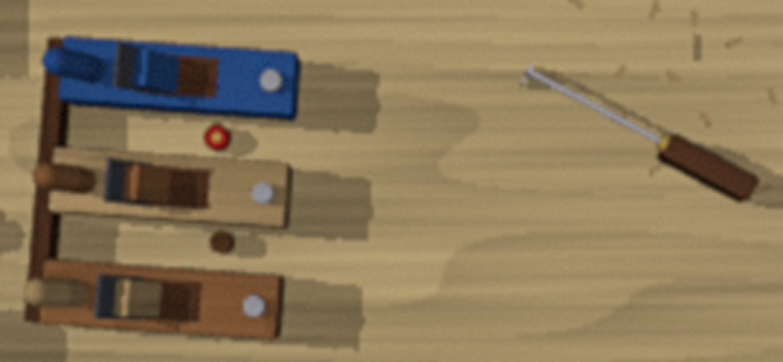

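The crop shows the planes' front ends at about x=280–300, the knob at (217,137), the dowel at (222,242), the handle's top corners at about (673,134), (757,180), (742,201) and (658,155), and the rod bend at (530,71).

```bash
cat > h.py <<'E'
import numpy as np,cv2
from bench import env
np.set_printoptions(precision=4,suppress=True)
def ray(n,uv,z,o=None):
    m=env.camera_model(n)
    if n=="wrist":
        T=np.eye(4);T[:3,:3]=o["tool_rot"];T[:3,3]=o["tool_pos"];E=T@m["hand_eye"]
    else:E=m["extrinsics"]
    d=E[:3,:3]@np.linalg.solve(m["intrinsics"],[*uv,1.]);c=E[:3,3]
    return c+d*(z-c[2])/d[2]
E
python3 - <<'E'
from h import *
C=lambda u,v,z:ray("top",((u+.5)/2.9+180-.5,(v+.5)/2.9+135-.5),z)
F=[C(*p,.062) for p in((278,338),(283,275),(287,228),(291,164),(296,118),(300,53))]
X=np.array([-147,-81,-33,33,81,147])/1e3
P=np.array(F)[:,:2]; A=np.c_[X,np.ones(6)]
s=np.linalg.lstsq(A,P,rcond=None)[0];print("front line",s,np.hypot(*s[0]))
print(P-A@s)
ex=s[0]/np.hypot(*s[0]);ey=np.array([-ex[1],ex[0]]);org=s[1]+.12*ey
print("ex",ex,"ey",ey,"org",org,"yaw",np.arctan2(ex[1],ex[0]))
b=[C(65,37,.062),C(60,102,.062)];print("blue back in rack",[( ex@(q[:2]-org),ey@(q[:2]-org)) for q in b])
for n,u,v,z in(("knob",217,137,.022),("dowel",222,242,.026)):
    q=C(u,v,z)[:2];print(n,q,ex@(q-org),ey@(q-org))
H=[C(*p,.048)[:2] for p in((673,134),(757,180),(742,201),(658,155))]
c=np.mean(H,0);t=C(530,71,.038)[:2];print("handle",H,c,"bend",t,"dist",np.linalg.norm(t-c),"dir",(t-c)/np.linalg.norm(t-c),"ang",np.arctan2(*(t-c)[::-1]))
print("yneed hook yaw", )
E
```

```text
front line [[ 0.9809 -0.0804]
 [ 0.4993  0.1217]] 0.9841714531046906
[[ 0.0009  0.    ]
 [-0.0006  0.0001]
 [-0.0003 -0.0003]
 [-0.0003  0.0007]
 [-0.0006 -0.0007]
 [ 0.0009  0.0002]]
ex [ 0.9967 -0.0817] ey [0.0817 0.9967] org [0.5091 0.2413] yaw -0.08176367113251927
blue back in rack [(np.float64(0.1444408488744123), np.float64(0.12009276214497233)), (np.float64(0.07785503518534333), np.float64(0.11947685146072291))]
knob [0.5633 0.1997] 0.05742546757518422 -0.03706041686643468
dowel [0.454  0.1942] -0.05110668098216235 -0.05148006671061738
handle [array([ 0.56  , -0.2696]), array([ 0.5122, -0.3543]), array([ 0.4909, -0.3386]), array([ 0.5386, -0.2539])] [ 0.5254 -0.3041] bend [ 0.6273 -0.1252] dist 0.20587116677120146 dir [0.4952 0.8688] ang 1.052749661919446
yneed hook yaw
```

Request:
arm_command:
  motion:
    - {"delta_pos": [0.74,-0.135,0.05],"spin": 0}
    - {"delta_pos": [0.74,-0.135,0.05],"spin": 0}
    - {"delta_pos": [0.74,-0.135,0.05],"spin": 0}
    - {"delta_pos": [0.74,-0.135,0.05],"spin": 0}
    - {"delta_pos": [0.74,-0.135,0.05],"spin": 0}
  jaw: 1

```text
time: 0.52
tool_pos: [0.378, -0.397, 0.2247]
tool_rot: [[0.916, 0.402, -0.0], [0.402, -0.916, 0.001], [-0.0, -0.001, -1.0]]
contact_force: [0.6, -0.3, 0.3]
gripper_width: 0.999
gripper_force: 0.0
```

Request:
arm_command:
  motion:
    - {"delta_pos": [0.74,-0.135,0.05],"spin": 0}
    - {"delta_pos": [0.74,-0.135,0.05],"spin": 0}
    - {"delta_pos": [0.74,-0.135,0.05],"spin": 0}
    - {"delta_pos": [0.74,-0.135,0.05],"spin": 0}
    - {"delta_pos": [0.74,-0.135,0.05],"spin": 0}

```text
time: 0.93
tool_pos: [0.534, -0.2915, 0.2121]
tool_rot: [[0.916, 0.402, -0.001], [0.402, -0.916, 0.0], [-0.0, -0.001, -1.0]]
contact_force: [0.5, -1.1, 0.1]
gripper_width: 1.0
gripper_force: 0.0
```

Request:
arm_command:
  motion:
    - {"delta_pos": [0,0,0],"spin": -0.15}
    - {"delta_pos": [0,0,0],"spin": -0.15}
    - {"delta_pos": [0,0,0],"spin": -0.15}
    - {"delta_pos": [0,0,0],"spin": -0.15}
    - {"delta_pos": [0,0,0],"spin": -0.15}

```text
time: 1.35
tool_pos: [0.5327, -0.2925, 0.212]
tool_rot: [[0.533, 0.846, -0.001], [0.846, -0.533, 0.001], [0.0, -0.001, -1.0]]
contact_force: [-0.2, 0.2, -0.8]
gripper_width: 1.003
gripper_force: 0.0
```

Request:
arm_command:
  motion:
    - {"delta_pos": [0,0,0],"spin": -0.06}
    - {"delta_pos": [0,0,0],"spin": 0}
    - {"delta_pos": [0,0,0],"spin": 0}

```text
time: 1.6
tool_pos: [0.5326, -0.2928, 0.2122]
tool_rot: [[0.499, 0.866, -0.001], [0.866, -0.499, 0.001], [0.0, -0.001, -1.0]]
contact_force: [0.9, -0.3, -0.4]
gripper_width: 1.001
gripper_force: 0.0
```

Run:
```python
from h import *
o=env.get_obs();cv2.imwrite("pics/w1.png",env.read_camera("wrist"))
print(o["tool_pos"],o["tool_rot"],o["qpos"],o["time"])
```

```text
[ 0.5326 -0.2928  0.2122] [[ 0.4992  0.8665 -0.0007]
 [ 0.8665 -0.4992  0.0006]
 [ 0.0002 -0.0009 -1.    ]] [-0.686   0.3794  1.4273  0.      1.3359 -0.1634] 1.6
```

View pics/w1.png

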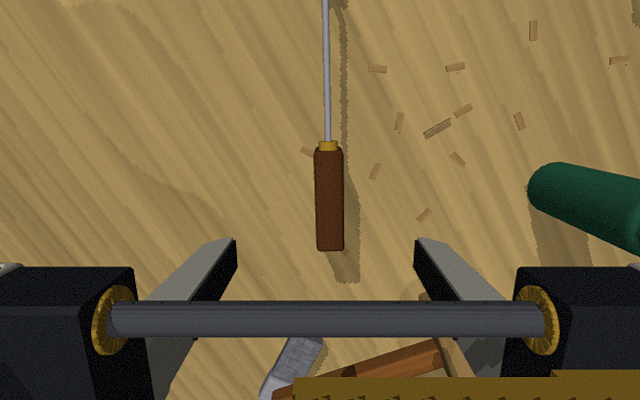

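The wrist view shows the handle between the fingers, nearly aligned. Its front edge is at (314–343,150), its rear edge at (317–344,250), and the rod goes up through (325,0).

Run:
```python
from h import *
o=env.get_obs();R=o["tool_rot"];p=o["tool_pos"]
for n,u,v,z in(("front",328.5,150,.048),("rear",330.5,250,.048),("rodroot",327.5,142,.038),("rodtop",325,2,.038),("can",530,185,.06)):
    q=ray("wrist",(u,v),z,o);print(n,q,"tool",R.T@(q-p))
```

```text
front [ 0.5526 -0.2622  0.048 ] tool [0.0366 0.0021 0.1643]
rear [ 0.5058 -0.3481  0.048 ] tool [-0.0613  0.0044  0.1643]
rodroot [ 0.555  -0.2563  0.038 ] tool [0.0428 0.0012 0.1743]
rodtop [ 0.611  -0.1542  0.038 ] tool [ 0.1593 -0.0012  0.1743]
can [ 0.6943 -0.3781  0.06  ] tool [0.0069 0.1827 0.1522]
```

Request:
arm_command:
  motion:
    - {"delta_pos": [0,0.06,0.6],"spin": -0.027}
    - {"delta_pos": [0,0,0.8],"spin": 0}
    - {"delta_pos": [0,0,0.8],"spin": 0}
    - {"delta_pos": [0,0,0.6],"spin": 0}
    - {"delta_pos": [0,0,0.4],"spin": 0}

```text
time: 2.07
tool_pos: [0.5336, -0.2932, 0.0489]
tool_rot: [[0.481, 0.877, -0.004], [0.877, -0.481, 0.003], [0.001, -0.005, -1.0]]
contact_force: [-0.5, 0.2, -1.0]
gripper_width: 0.999
gripper_force: 0.0
```

Request:
arm_command:
  motion:
    - {"delta_pos": [0,0,0.3],"spin": 0}
    - {"delta_pos": [0,0,0.18],"spin": 0}
    - {"delta_pos": [0,0,0],"spin": 0}

```text
time: 2.32
tool_pos: [0.5342, -0.2936, 0.0264]
tool_rot: [[0.48, 0.877, -0.003], [0.877, -0.48, 0.003], [0.001, -0.004, -1.0]]
contact_force: [0.5, 0.8, -0.5]
gripper_width: 0.998
gripper_force: 0.0
```

Request:
arm_command:
  motion:
    - {"delta_pos": [0,0,0],"spin": 0}
    - {"delta_pos": [0,0,0],"spin": 0}
    - {"delta_pos": [0,0,0],"spin": 0}
    - {"delta_pos": [0,0,0],"spin": 0}
    - {"delta_pos": [0,0,0],"spin": 0}
  jaw: -1
  force: 25

```text
time: 2.73
tool_pos: [0.5359, -0.2948, 0.0297]
tool_rot: [[0.479, 0.878, 0.001], [0.878, -0.479, -0.001], [-0.0, 0.002, -1.0]]
contact_force: [-0.3, 0.2, -0.2]
gripper_width: 0.69
gripper_force: 0.0
```

Request:
arm_command:
  motion:
    - {"delta_pos": [0,0,0],"spin": 0}
    - {"delta_pos": [0,0,0],"spin": 0}
    - {"delta_pos": [0,0,0],"spin": 0}
    - {"delta_pos": [0,0,0],"spin": 0}
    - {"delta_pos": [0,0,0],"spin": 0}

```text
time: 3.15
tool_pos: [0.5354, -0.2945, 0.0286]
tool_rot: [[0.479, 0.878, -0.0], [0.878, -0.479, 0.0], [0.0, -0.0, -1.0]]
contact_force: [-0.3, -0.1, 0.2]
gripper_width: 0.329
gripper_force: 0.0
```

Request:
arm_command:
  motion:
    - {"delta_pos": [0,0,0],"spin": 0}
    - {"delta_pos": [0,0,0],"spin": 0}
    - {"delta_pos": [0,0,0],"spin": 0}
    - {"delta_pos": [0,0,0],"spin": 0}
    - {"delta_pos": [0,0,0],"spin": 0}

```text
time: 3.57
tool_pos: [0.5354, -0.2945, 0.0286]
tool_rot: [[0.479, 0.878, -0.0], [0.878, -0.479, 0.0], [0.0, -0.0, -1.0]]
contact_force: [0.3, 0.6, 0.3]
gripper_width: 0.298
gripper_force: 25.0
```

Request:
arm_command:
  motion:
    - {"delta_pos": [0,0,-0.3],"spin": 0}
    - {"delta_pos": [0,0,-0.4],"spin": 0}
    - {"delta_pos": [0,0,-0.4],"spin": 0}
    - {"delta_pos": [0,0,-0.4],"spin": 0}
    - {"delta_pos": [0,0,-0.1],"spin": 0}

```text
time: 3.98
tool_pos: [0.5368, -0.2955, 0.1118]
tool_rot: [[0.479, 0.878, 0.004], [0.878, -0.479, -0.003], [-0.001, 0.005, -1.0]]
contact_force: [1.0, -0.4, -1.1]
gripper_width: 0.303
gripper_force: 25.0
```

Request:
arm_command:
  motion:
    - {"delta_pos": [0,0,0],"spin": -0.15}
    - {"delta_pos": [0,0,0],"spin": -0.15}
    - {"delta_pos": [0,0,0],"spin": -0.15}
    - {"delta_pos": [0,0,0],"spin": -0.075}
    - {"delta_pos": [0,0,0],"spin": 0}

```text
time: 4.4
tool_pos: [0.5349, -0.2941, 0.1076]
tool_rot: [[0.085, 0.996, -0.001], [0.996, -0.085, 0.001], [0.001, -0.001, -1.0]]
contact_force: [1.1, 0.4, -1.7]
gripper_width: 0.301
gripper_force: 25.0
```

Run:
```python
from h import *
for i in range(4): o=env.get_obs();im=env.read_camera("wrist")
o=env.get_obs();cv2.imwrite("pics/w2.png",env.read_camera("wrist"))
print(o["tool_pos"],o["tool_rot"],o["time"],o["gripper_width"],o["gripper_force"],o["contact_force"])
```

```text
[ 0.5352 -0.2944  0.1082] [[ 0.0889  0.996  -0.0005]
 [ 0.996  -0.0889  0.0005]
 [ 0.0004 -0.0006 -1.    ]] 4.6 0.3040515454323612 24.999759793281555 [-0.2297  0.2655 -1.476 ]
```

View pics/w2.png

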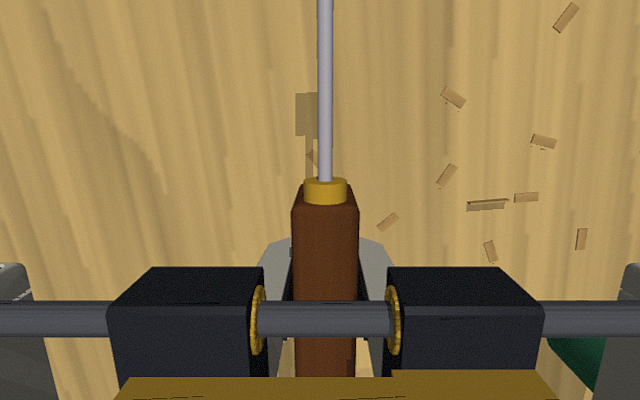

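The hook is held straight in the jaws. The top of the handle's front edge is at about (325,208), and the rod runs from (325,180) to (325,0).

Run:
```python
from h import *
o=env.get_obs();R=o["tool_rot"];p=o["tool_pos"]
for n,u,v,dz in(("front",325,208,.0194),("rodroot",325,182,.0094),("rodtop",325.,2,.0094)):
    q=ray("wrist",(u,v),p[2]+dz,o);print(n,"tool",R.T@(q-p))
ex=np.array([.9967,-.0817]);ey=np.array([.0817,.9967]);org=np.array([.5091,.2413])
# tip from TCP
for off in(.198,):
    for ty in(-.16,-.01):
        tip=org+.057*ex+ty*ey; g=np.array([*(tip-off*ey),p[2]]);print(ty,g,"delta tool units",R.T@(g-p)/.05)
# top view: look for the blade/rod end from above
cv2.imwrite("pics/t2.png",cv2.resize(env.read_camera("top")[130:260,180:450],None,fx=2.9,fy=2.9,interpolation=cv2.INTER_CUBIC))
print(o["tool_rot"])
```

```text
front tool [ 0.0356 -0.0014 -0.0194]
rodroot tool [ 0.0438 -0.0014 -0.0094]
rodtop tool [ 0.1099 -0.0014 -0.0094]
-0.16 [ 0.5367 -0.1202  0.1083] delta tool units [ 3.4736 -0.2808  0.0011]
-0.01 [0.5489 0.0293 0.1083] delta tool units [ 6.4737 -0.3014  0.0019]
[[ 0.0885  0.9961 -0.0004]
 [ 0.9961 -0.0885  0.0003]
 [ 0.0003 -0.0005 -1.    ]]
```

View pics/t2.png

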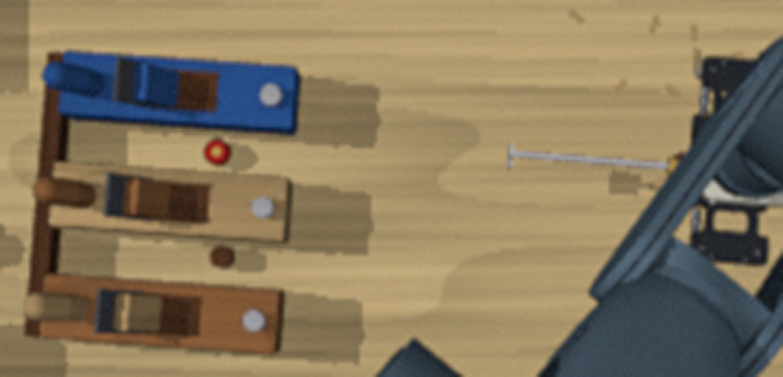

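The top view shows the blade at crop (511,157), with the blade's ends at about (510,146) and (512,168).

Run:
```python
from h import *
o=env.get_obs();R=o["tool_rot"];p=o["tool_pos"]
C=lambda u,v,z:ray("top",((u+.5)/2.9+180-.5,(v+.5)/2.9+130-.5),z)
t=C(511,157,.112);print("tip",t,"tool",R.T@(t-p)); t=C(668,166,.118);print("rod root tool",R.T@(t-p))
ex=np.array([.9967,-.0817]);ey=np.array([.0817,.9967]);org=np.array([.5091,.2413])
t=C(217,152,.022);print("knob",ex@(t[:2]-org),ey@(t[:2]-org))
```

```text
tip [ 0.5468 -0.0995  0.112 ] tool [ 0.1951 -0.0058 -0.0036]
rod root tool [ 0.0425 -0.0029 -0.0096]
knob 0.05691393951001912 -0.037071490615200514
```

Request:
arm_command:
  motion:
    - {"delta_pos": [0.6,-0.04,0.19],"spin": 0}
    - {"delta_pos": [0.75,-0.04,0.19],"spin": 0}
    - {"delta_pos": [0.75,-0.04,0.19],"spin": 0}
    - {"delta_pos": [0.75,-0.04,0.19],"spin": 0}
    - {"delta_pos": [0.68,-0.04,0.19],"spin": 0}

```text
time: 5.12
tool_pos: [0.5406, -0.1159, 0.0609]
tool_rot: [[0.088, 0.996, 0.0], [0.996, -0.088, 0.0], [0.0, 0.0, -1.0]]
contact_force: [1.0, 0.5, -1.6]
gripper_width: 0.298
gripper_force: 25.0
```

Request:
arm_command:
  motion:
    - {"delta_pos": [0,0,0],"spin": 0}
    - {"delta_pos": [0,0,0],"spin": 0}
    - {"delta_pos": [0,0,0],"spin": 0}
    - {"delta_pos": [0,0,0],"spin": 0}

```text
time: 5.45
tool_pos: [0.5416, -0.1191, 0.0617]
tool_rot: [[0.088, 0.996, 0.001], [0.996, -0.088, -0.001], [-0.001, 0.002, -1.0]]
contact_force: [0.3, -0.1, -1.7]
gripper_width: 0.299
gripper_force: 25.0
```

Run:
```python
from h import *
o=env.get_obs();print(o["tool_pos"],o["tool_rot"],o["time"],o["contact_force"])
cv2.imwrite("pics/t3.png",cv2.resize(env.read_camera("top")[130:260,180:450],None,fx=2.9,fy=2.9,interpolation=cv2.INTER_CUBIC))
```

```text
[ 0.5416 -0.1191  0.0617] [[ 0.0883  0.9961  0.0015]
 [ 0.9961 -0.0883 -0.001 ]
 [-0.0009  0.0016 -1.    ]] 5.45 [ 0.3094 -0.0845 -1.7295]
```

View pics/t3.png

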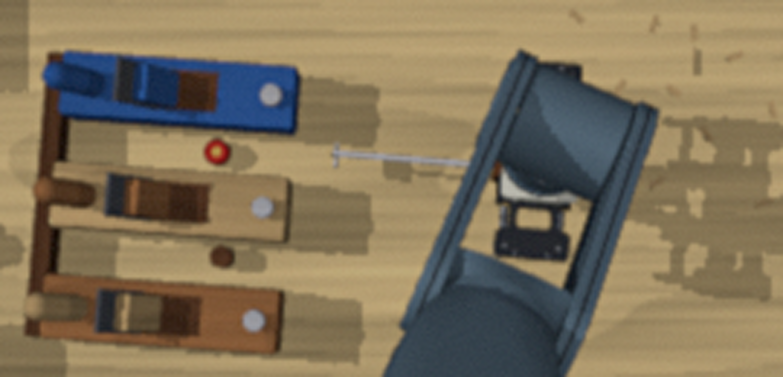

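The blade is now at crop (336,156), in front of the far gap.

Run:
```python
from h import *
o=env.get_obs();R=o["tool_rot"];p=o["tool_pos"]
C=lambda u,v,z:ray("top",((u+.5)/2.9+180-.5,(v+.5)/2.9+130-.5),z)
ex=np.array([.9967,-.0817]);ey=np.array([.0817,.9967]);org=np.array([.5091,.2413])
t=C(336,156,.064);print("tip",t,"rack",ex@(t[:2]-org),ey@(t[:2]-org),"tool",R.T@(t-p))
w=p+R@[.1955,-.004,0];print("tip fk rack",ex@(w[:2]-org),ey@(w[:2]-org))
for ty in(-.008,-.165):
  g=np.r_[org+.057*ex+ty*ey,t[2]];print(ty,R.T@(g-t)/.05)
```

```text
tip [0.5537 0.074  0.064 ] rack 0.05810702012344554 -0.16311173377517488 tool [ 0.1936 -0.005  -0.0024]
tip fk rack 0.05912416647544462 -0.16126905220679413
-0.008 [ 3.1019 -0.044  -0.0025]
-0.165 [-0.0382 -0.0218 -0.    ]
```

Request:
arm_command:
  motion:
    - {"delta_pos": [0.6,-0.01,0],"spin": 0}
    - {"delta_pos": [0.7,-0.01,0],"spin": 0}
    - {"delta_pos": [0.7,-0.01,0],"spin": 0}
    - {"delta_pos": [0.7,-0.01,0],"spin": 0}
    - {"delta_pos": [0.45,-0.01,0],"spin": 0}

```text
time: 5.92
tool_pos: [0.5526, 0.0406, 0.0616]
tool_rot: [[0.089, 0.996, 0.001], [0.996, -0.089, 0.001], [0.001, 0.001, -1.0]]
contact_force: [-0.3, 0.7, -1.5]
gripper_width: 0.298
gripper_force: 25.0
```

Request:
arm_command:
  motion:
    - {"delta_pos": [0,0,0],"spin": 0}
    - {"delta_pos": [0,0,0],"spin": 0}
    - {"delta_pos": [0,0,0.2],"spin": 0}
    - {"delta_pos": [0,0,0.2],"spin": 0}
    - {"delta_pos": [0,0,0.12],"spin": 0}

```text
time: 6.33
tool_pos: [0.5514, 0.0378, 0.0335]
tool_rot: [[0.089, 0.996, -0.002], [0.996, -0.089, 0.0], [-0.0, -0.002, -1.0]]
contact_force: [0.7, 1.0, -1.5]
gripper_width: 0.306
gripper_force: 25.0
```

Request:
arm_command:
  motion:
    - {"delta_pos": [0,0,0.05],"spin": 0}
    - {"delta_pos": [0,0,0],"spin": 0}
    - {"delta_pos": [0,0,0],"spin": 0}
    - {"delta_pos": [0,0,0],"spin": 0}

```text
time: 6.67
tool_pos: [0.5523, 0.039, 0.0328]
tool_rot: [[0.088, 0.996, 0.0], [0.996, -0.088, -0.0], [-0.0, 0.0, -1.0]]
contact_force: [-0.3, -0.5, -1.1]
gripper_width: 0.302
gripper_force: 25.0
```

Run:
```python
from h import *
o=env.get_obs();print(o["tool_pos"],o["tool_rot"],o["time"],o["contact_force"],o["wrist_torque"])
a=cv2.resize(env.read_camera("top")[150:230,180:380],None,fx=3,fy=3,interpolation=cv2.INTER_CUBIC)
b=cv2.resize(env.read_camera("scene")[90:240,260:460],None,fx=2.3,fy=2.3,interpolation=cv2.INTER_CUBIC)
h=a.shape[0]+b.shape[0];c=np.zeros((h,600,3),np.uint8);c[:a.shape[0]]=a;c[a.shape[0]:,:b.shape[1]]=b
cv2.imwrite("pics/t4.png",c);print(c.shape)
```

```text
[0.5523 0.039  0.0328] [[ 0.0876  0.9962  0.0003]
 [ 0.9962 -0.0876 -0.    ]
 [-0.      0.0003 -1.    ]] 6.6667 [-0.276  -0.4679 -1.1304] [-0.0054 -0.0933 -0.0261]
(585, 600, 3)
```

View pics/t4.png

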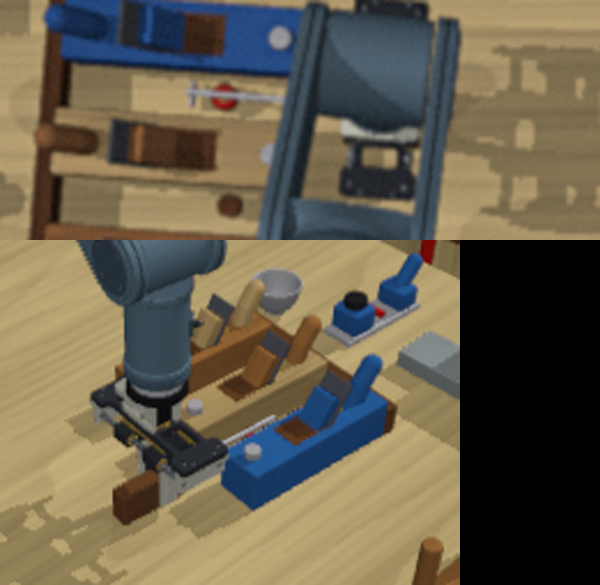

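The blade is behind the knob and centred: blade at (193,96), knob at (225,97) in the panel. I'll lower slightly and pull gently.

Request:
arm_command:
  motion:
    - {"delta_pos": [0,0,0.03],"spin": 0}
    - {"delta_pos": [-0.1,0,0],"spin": 0}
    - {"delta_pos": [-0.1,0,0],"spin": 0}
    - {"delta_pos": [-0.1,0,0],"spin": 0}
    - {"delta_pos": [-0.1,0,0],"spin": 0}

```text
time: 7.18
tool_pos: [0.5503, 0.0188, 0.0312]
tool_rot: [[0.087, 0.996, 0.0], [0.996, -0.087, 0.0], [0.0, 0.0, -1.0]]
contact_force: [0.5, 1.0, -0.2]
gripper_width: 0.296
gripper_force: 25.0
```

Request:
arm_command:
  motion:
    - {"delta_pos": [-0.1,0,0],"spin": 0}
    - {"delta_pos": [-0.1,0,0],"spin": 0}
    - {"delta_pos": [-0.1,0,0],"spin": 0}
    - {"delta_pos": [-0.1,0,0],"spin": 0}
    - {"delta_pos": [-0.1,0,0],"spin": 0}

```text
time: 7.6
tool_pos: [0.5481, -0.0061, 0.0312]
tool_rot: [[0.087, 0.996, 0.0], [0.996, -0.087, 0.0], [0.0, 0.0, -1.0]]
contact_force: [-0.2, -0.4, -2.0]
gripper_width: 0.296
gripper_force: 25.0
```

Request:
arm_command:
  motion:
    - {"delta_pos": [-0.12,0,0],"spin": 0}
    - {"delta_pos": [-0.12,0,0],"spin": 0}
    - {"delta_pos": [-0.12,0,0],"spin": 0}
    - {"delta_pos": [-0.12,0,0],"spin": 0}
    - {"delta_pos": [-0.12,0,0],"spin": 0}

```text
time: 8.02
tool_pos: [0.5455, -0.036, 0.0312]
tool_rot: [[0.087, 0.996, 0.0], [0.996, -0.087, -0.0], [0.0, 0.0, -1.0]]
contact_force: [0.2, 0.8, -1.4]
gripper_width: 0.3
gripper_force: 25.0
```

Request:
arm_command:
  motion:
    - {"delta_pos": [-0.12,0,0],"spin": 0}
    - {"delta_pos": [-0.12,0,0],"spin": 0}
    - {"delta_pos": [-0.12,0,0],"spin": 0}
    - {"delta_pos": [-0.12,0,0],"spin": 0}
    - {"delta_pos": [-0.12,0,0],"spin": 0}

```text
time: 8.43
tool_pos: [0.5428, -0.0659, 0.0311]
tool_rot: [[0.087, 0.996, -0.0], [0.996, -0.087, 0.0], [0.0, -0.0, -1.0]]
contact_force: [-0.7, 0.6, -1.2]
gripper_width: 0.3
gripper_force: 25.0
```

Run:
```python
from h import *
o=env.get_obs();print(o["tool_pos"],o["time"],o["contact_force"])
im=env.read_camera("top");b,g,r=[im[...,i].astype(int) for i in range(3)]
m=(r>130)&(g<70)&(b<70);m[:150]=0;m[240:]=0;m[:,:215]=0;m[:,450:]=0
v,u=np.nonzero(m);t=ray("top",(u.mean(),v.mean()),.022)[:2]
ex=np.array([.9967,-.0817]);ey=np.array([.0817,.9967]);org=np.array([.5091,.2413])
print(len(u),u.mean(),v.mean(),"knob rack",ex@(t-org),ey@(t-org))
w=(o["tool_pos"]+o["tool_rot"]@[.1945,-.0045,0])[:2];print("tip",ex@(w-org),ey@(w-org))
```

```text
[ 0.5428 -0.0659  0.0311] 8.4333 [-0.6529  0.6365 -1.1779]
15 283.6666666666667 184.66666666666666 knob rack 0.05557979802303538 -0.12543931979408945
tip 0.05529922571023341 -0.10887520600061304
```

The knob is following the blade and is centred on it. It needs about 55 mm more.

Request:
arm_command:
  motion:
    - {"delta_pos": [-0.12,0,0],"spin": 0}
    - {"delta_pos": [-0.12,0,0],"spin": 0}
    - {"delta_pos": [-0.12,0,0],"spin": 0}
    - {"delta_pos": [-0.12,0,0],"spin": 0}
    - {"delta_pos": [-0.12,0,0],"spin": 0}

```text
time: 8.9
tool_pos: [0.5402, -0.0957, 0.0312]
tool_rot: [[0.087, 0.996, 0.0], [0.996, -0.087, -0.0], [-0.0, 0.0, -1.0]]
contact_force: [0.3, 0.5, -0.6]
gripper_width: 0.3
gripper_force: 25.0
```

Request:
arm_command:
  motion:
    - {"delta_pos": [-0.12,0,0],"spin": 0}
    - {"delta_pos": [-0.12,0,0],"spin": 0}
    - {"delta_pos": [-0.12,0,0],"spin": 0}
    - {"delta_pos": [-0.1,0,0],"spin": 0}
    - {"delta_pos": [-0.04,0,0],"spin": 0}

```text
time: 9.32
tool_pos: [0.5381, -0.121, 0.0312]
tool_rot: [[0.088, 0.996, 0.0], [0.996, -0.088, -0.0], [-0.0, 0.0, -1.0]]
contact_force: [-0.4, 0.2, -0.3]
gripper_width: 0.299
gripper_force: 25.0
```

Request:
arm_command:
  motion:
    - {"delta_pos": [0,0,0],"spin": 0}
    - {"delta_pos": [0,0,0],"spin": 0}
    - {"delta_pos": [0.06,0,0],"spin": 0}
    - {"delta_pos": [0,0,0],"spin": 0}

```text
time: 9.65
tool_pos: [0.5383, -0.1164, 0.0311]
tool_rot: [[0.087, 0.996, -0.0], [0.996, -0.087, 0.0], [0.0, -0.0, -1.0]]
contact_force: [-0.1, 0.5, -0.7]
gripper_width: 0.303
gripper_force: 25.0
```

Run:
```python
from h import *
o=env.get_obs();print(o["tool_pos"],o["time"],o["contact_force"])
im=env.read_camera("top");b,g,r=[im[...,i].astype(int) for i in range(3)]
m=(r>130)&(g<70)&(b<70);m[:150]=0;m[240:]=0;m[:,:215]=0;m[:,450:]=0
v,u=np.nonzero(m);t=ray("top",(u.mean(),v.mean()),.022)[:2]
ex=np.array([.9967,-.0817]);ey=np.array([.0817,.9967]);org=np.array([.5091,.2413])
print(len(u),u.mean(),v.mean(),"knob rack",ex@(t-org),ey@(t-org))
w=(o["tool_pos"]+o["tool_rot"]@[.1945,-.0045,0])[:2];print("tip",ex@(w-org),ey@(w-org))
```

```text
[ 0.5383 -0.1164  0.0311] 9.65 [-0.0909  0.5147 -0.7472]
13 301.9230769230769 185.23076923076923 knob rack 0.057914591515793395 -0.18046567445011755
tip 0.054820893807679925 -0.15956156775167712
```

The knob is out at rack y = -0.18. Next I lower the hook about 2 mm, release it and retreat straight up.

Request:
arm_command:
  motion:
    - {"delta_pos": [0,0,0.025],"spin": 0}
    - {"delta_pos": [0,0,0.02],"spin": 0}
    - {"delta_pos": [0,0,0],"spin": 0}
    - {"delta_pos": [0,0,0],"spin": 0}

```text
time: 10.03
tool_pos: [0.5383, -0.117, 0.0288]
tool_rot: [[0.087, 0.996, -0.0], [0.996, -0.087, 0.0], [0.0, -0.0, -1.0]]
contact_force: [0.9, 0.1, -1.7]
gripper_width: 0.301
gripper_force: 25.0
```

Request:
arm_command:
  motion:
    - {"delta_pos": [0,0,0],"spin": 0}
    - {"delta_pos": [0,0,0],"spin": 0}
    - {"delta_pos": [0,0,0],"spin": 0}
    - {"delta_pos": [0,0,0],"spin": 0}
    - {"delta_pos": [0,0,0],"spin": 0}
  jaw: 0.2

```text
time: 10.45
tool_pos: [0.5385, -0.1171, 0.029]
tool_rot: [[0.087, 0.996, 0.0], [0.996, -0.087, -0.0], [-0.0, 0.0, -1.0]]
contact_force: [-0.6, -0.9, -0.5]
gripper_width: 0.586
gripper_force: 0.0
```

Request:
arm_command:
  motion:
    - {"delta_pos": [0,0,0],"spin": 0}
    - {"delta_pos": [0,0,0],"spin": 0}
    - {"delta_pos": [0,0,0],"spin": 0}

```text
time: 10.7
tool_pos: [0.5384, -0.1171, 0.0289]
tool_rot: [[0.087, 0.996, 0.0], [0.996, -0.087, 0.0], [0.0, 0.0, -1.0]]
contact_force: [-0.5, -0.2, -1.7]
gripper_width: 0.603
gripper_force: 0.0
```

Request:
arm_command:
  motion:
    - {"delta_pos": [0,0,-0.2],"spin": 0}
    - {"delta_pos": [0,0,-0.4],"spin": 0}
    - {"delta_pos": [0,0,-0.6],"spin": 0}
    - {"delta_pos": [0,0,-0.6],"spin": 0}
    - {"delta_pos": [0,0,-0.4],"spin": 0}

```text
time: 11.12
tool_pos: [0.5393, -0.1174, 0.1424]
tool_rot: [[0.087, 0.996, 0.003], [0.996, -0.087, -0.001], [-0.001, 0.003, -1.0]]
contact_force: [0.3, 0.1, 0.4]
gripper_width: 0.602
gripper_force: 0.0
```

Run:
```python
from h import *
o=env.get_obs();print(o["tool_pos"],o["time"],o["contact_force"],o["gripper_width"])
a=cv2.resize(env.read_camera("scene")[90:290,120:480],None,fx=2.2,fy=2.2,interpolation=cv2.INTER_CUBIC)
cv2.imwrite("pics/s5.png",a)
```

```text
[ 0.5393 -0.1174  0.1424] 11.1167 [0.2589 0.0979 0.3814] 0.6017460576068698
```

View pics/s5.png

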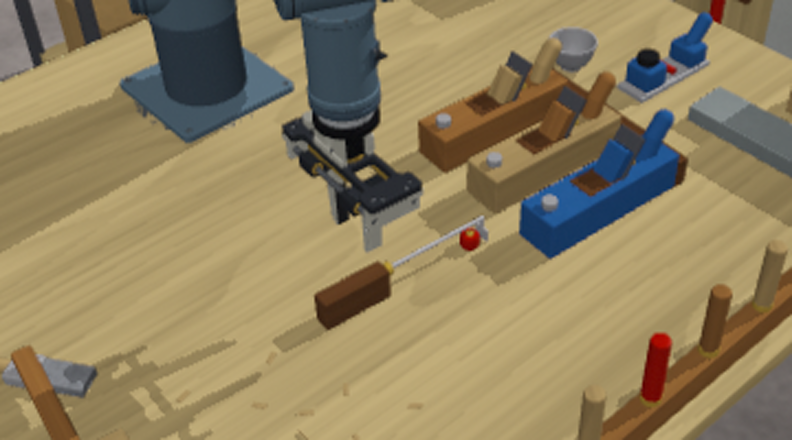

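The hook stands upright and released at (355,295), with its blade outside the gap at (482,228). The knob rests on the bench in front of the planes at (470,240), and the gripper is clear. I'm handing in the job.

Request:
arm_command:
  motion:
    - {"delta_pos": [0,0,0],"spin": 0}
    - {"delta_pos": [0,0,0],"spin": 0}
    - {"delta_pos": [0,0,0],"spin": 0}

```text
time: 11.42
tool_pos: [0.5375, -0.1167, 0.1379]
tool_rot: [[0.087, 0.996, -0.002], [0.996, -0.087, 0.001], [0.001, -0.002, -1.0]]
contact_force: [-0.5, 0.3, 0.5]
gripper_width: 0.6
gripper_force: 0.0
```

```bash
python3 -c "
from bench import env
print(env.close_job())"
```

```text
the job is handed in; nothing more can be done
None
```

I pulled the knob out with the hook, and it now rests about 6 cm in front of the planes. The hook stands upright and released outside the gap; I handed the job in at about 11.4 s, and no verdict came back.

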